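Open the round capsule bin by its pedal and ease it shut

ROBOT

A 6-joint arm with a two-finger parallel gripper is mounted at the origin on the work surface. World frame = base frame: x ahead of the robot, y to its left, z up, the work surface at z = 0. Lengths are in mm, angles in rad, forces in N, time in s.
With the tool pointing down it reaches from about 225 to 875 mm from the base axis. Payload 3.4 kg.
Tool frame: the origin (TCP) lies at the centre of the arm's flange, where the gripper is bolted on; the fingertips stand 173 mm ahead of it and the grasp point (between the pads) lies 155 mm ahead of it (robot.grip_depth is the z of the grasp point in the tool frame, in mm); z points along the fingers, y is the line along which they close (so a half turn about z gives the same grasp; the last joint's range is limited). The gripper opens to 85 mm and grips with 20 to 120 N. Pads are 22 mm wide; open, the fingers measure 114 mm over their backs; the gripper's body (76 mm by 85 mm) begins 54 mm behind the grasp point. The pads swing forward as they close: fully open they stand 13 mm farther back than shut.
Start: joints at [-1.438, 0.276, 1.505, -0, 1.361, -0.121], TCP at [144.368, -556.599, 404.728] pointing down, gripper open.
Joint ranges: [-2.89, 2.89], [-0.75, 2.08], [0.22, 2.7], [-1.18, 4.32], [0.11, 2.71], [-2.7, 2.7]. Speed limits (rad/s): [2.57, 2.57, 3.14, 3.14, 3.14, 3.14].

INTERFACE

Orientations are given as a rotation vector (axis times angle).
In Python, from cell import robot gives the robot as it stands.
- The arm moves only by the tool send_rows, never from a script. Its argument "targets" is a list of rows, each an object of numbers: "jaw": the opening, from 0 (shut) to 1 (fully open); "dx", "dy", "dz": the shift along the tool's x, y, z normalised to -1 to 1, where 1 is 3 cm; "turn": the turn about the tool's z normalised to -1 to 1, where 1 is 4 degrees. In form: [{"jaw": .., "dx": .., "dy": .., "dz": .., "turn": ..}, ...]. A call has 1 to 20 rows; each row shifts and turns the commanded pose from where the row before left it, along the tool's axes as they then stand; what a row does not reach is not made up. A row lasts 1/10 s, in which the tool goes at most 50 mm and 8.59 degrees, less where a joint would pass 70% of its speed; a pose out of reach is approached as far as the arm can. A call with a number of a shift or a turn outside -1 to 1 is refused whole. A call with a gripper value outside its range is refused whole. The fingers move at their own pace and stop on an object; "squeeze" is the grip in N (left out, the last holds). Time passes only in rows, so rows that do not move let the fingers close. It gives the time, the measured TCP pose, the force, the opening and the grip force at its end, in the units of the state.
- robot.read_state(): the state, without advancing time (a new reading comes with each control period).
- robot.grab_frame(name): name is "scene" or "top" or "wrist"; returns a dict with "frame" (480x640x3 uint8, red, green, blue), "fx", "fy", "cx", "cy" (pixels), "T" (4x4, takes a point from camera to world coordinates). Camera axes: x right, y down, z forward; pixel columns grow to the right and rows downward; lengths in mm; the calibration is good to about 2 mm. A picture is of the moment at which its call begins. There is no depth.
- robot.hand_in(): hands the job in; it is judged then, once.
The state is a dict: "time": time; "joint_pos": joint angles; "dq": joint speeds; "joint_efforts": joint torques, N m; "tool_pos": TCP position; "orientation": TCP orientation; "ft_force": force on the tool from outside, world axes, zero at the start; "torque": the same for the moment, N m; "opening": opening from 0.0 (shut) to 1.0 (fully open); "grasp_force": force on a finger pad.
Only numpy, scipy, OpenCV 4.12 (cv2) and the standard library are available. Lean on these libraries where they do the work, as an engineer would, in place of code of your own. Each camera call takes 0.05 s, during which the arm holds its last target. There are 200 camera calls.

TASK

A colleague is coming to the coffee corner with both hands full of used capsules: press the pedal of the round bin all the way down so that its lid stands fully open, and keep it open for a good two seconds. Then ease the pedal slowly back up, so that the lid comes down gently instead of slamming, and leave the bin shut. Keep the square bin shut throughout.

Things in the scene. Friction and masses are not known exactly. Their poses are not given: they have to be found in the camera images.
- round_bin_plate (a point): Black pedal plate of the round bin, 55 (its x) x 75 (y) x 9 mm. Origin: centre of its upper face, 58 mm above the counter at rest. Level +x points to the bin's middle. On a lever hinged 150 mm away in +x. Pressed straight down it sinks 39 mm to a firm stop, tipping 0.26 rad, shifting sideways under 7 mm. Pushes up with about 4 to 10 N throughout; if let go it snaps up and the lid slams.
- round_bin_pedal: Pedal lever that carries the plate. Origin: on its hinge, inside the bin's foot, 36 mm above the counter, 150 mm from the plate's centre; +x points away from the plate. The bin, for used capsules, is a fixed upright steel drum on a black plinth, 168 mm across, 185 mm high; its axis is 30 mm from the hinge in +x, so its wall begins about 100 mm behind the plate's centre.
- round_bin_lid (a joint): Lid of the round bin: a domed steel disc 166 mm across, hinged at the side away from the pedal, linked to the pedal and rising in proportion to it. Angle in rad: 0 shut, 1.2 fully open (pedal at its stop). A gentle closing takes a second or more.
- square_bin_lid (a joint): Lid of the other bin, which is to be left alone: a square-cornered steel box 166 by 176 mm and 178 mm high with a flat lid and a pedal just like the round bin's. The two bins may stand either way round, side by side. Angle in rad: 0 shut, 1.2 fully open.

How it is judged (in metres and radians):
On the way:
1. the round bin's lid is held open by its pedal (value of joint round_bin_lid above 0.9 rad and contact force between anything else and round_bin_pedal above 0.5 N), for 1.5 s.
At the end, for the whole second after the job is handed in: After the round bin's lid has been held open by its pedal (above 0.9 of 1.2 rad, for 1.5 s), both bins stand shut (lids within 0.1 rad of closed) (value of joint each of round_bin_lid, square_bin_lid below 0.1 rad); the robot touches nothing.
It fails at once if the round bin's lid slams: it comes down faster than 4.5 rad/s (velocity of joint round_bin_lid below -4.5 rad/s).
It fails at once if the square bin's lid is opened (more than 0.2 rad) (value of joint square_bin_lid above 0.2 rad).
It also fails if it takes over 38 s, if anything falls off the work surface, if the arm or the gripper's body presses on something with over 40 N, if the wrist force passes 120 N, or if a joint passes its speed limit or range.

## Working session

There is one attempt and no reset: what is moved stays moved. The work goes in short steps, Python scripts to look and compute and a tool call to move; the robot and the scene stay as the last step left them, time stands still between calls to the robot, and variables do not carry over. Pictures are saved under pics/ and viewed, at most 10 in all, crops included, and the job is handed in when it is done.

Besides the shell and the picture viewer there is one more tool, called after "Call:" in YAML: its name, and indented under it one key for each argument. send_rows: Moves the arm, as the interface text tells. Its arguments: {"type":"object","properties":{"targets":{"type":"array"},"squeeze":{"type":"number"}},"required":["targets"]}

```bash
mkdir -p pics; cat > h.py <<'E'
import numpy as np, cv2
from cell import robot
def save(n,f):
    g=robot.grab_frame(n); cv2.imwrite(f,g["frame"][:,:,::-1]); 
    np.savez(f[:-4]+".npz",T=g["T"],k=[g["fx"],g["fy"],g["cx"],g["cy"]]); return g
def pt(f,u,v,z):
    d=np.load(f[:-4]+".npz"); fx,fy,cx,cy=d["k"]; T=d["T"]
    r=T[:3,:3]@np.array([(u-cx)/fx,(v-cy)/fy,1]); o=T[:3,3]
    return o+r*(z-o[2])/r[2]
E
python3 - <<'E'
from h import *
save("top","pics/top.png"); save("scene","pics/scene.png")
s=robot.read_state(); print(s["time"],s["tool_pos"],s["orientation"],s["ft_force"])
E
```

```text
0.1 [ 144.3298534  -556.39533314  403.90309067] [-3.11465453e+00 -3.97353907e-01  1.82087421e-05] [-0.104592   -1.11199482  0.07556825]
```

View pics/top.png

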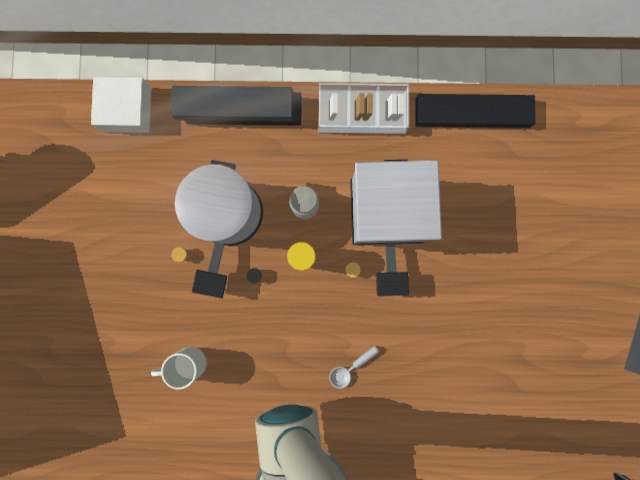

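View pics/scene.png

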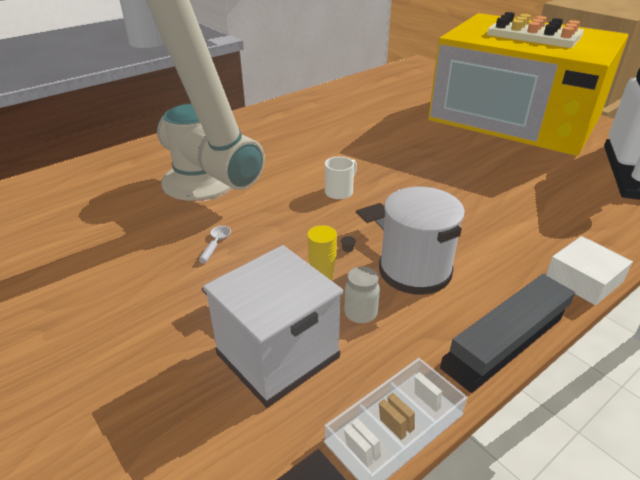

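```bash
python3 - <<'E'
from h import *
f="pics/top.png"
for u,v,z in [(198,270,58),(228,276,58),(224,297,58),(193,291,58),(210,284,58),(392,284,58),(214,203,190)]: print((u,v),pt(f,u,v,z).round(1))
im=cv2.imread(f)[230:320,150:290]; cv2.imwrite("pics/crop.png",cv2.resize(im,None,fx=5,fy=5,interpolation=cv2.INTER_CUBIC))
from scipy.spatial.transform import Rotation as R
print(R.from_rotvec(robot.read_state()["orientation"]).as_matrix().round(3))
E
```

```text
(198, 270) [534.9 248.3  58. ]
(228, 276) [521.7 177.   58. ]
(224, 297) [472.5 185.   58. ]
(193, 291) [485.5 258.4  58. ]
(210, 284) [502.4 218.9  58. ]
(392, 284) [ 508.1 -209.6   58. ]
(214, 203) [676.1 183.6 190. ]
[[ 0.968  0.251 -0.   ]
 [ 0.251 -0.968  0.002]
 [ 0.    -0.002 -1.   ]]
```

View pics/crop.png

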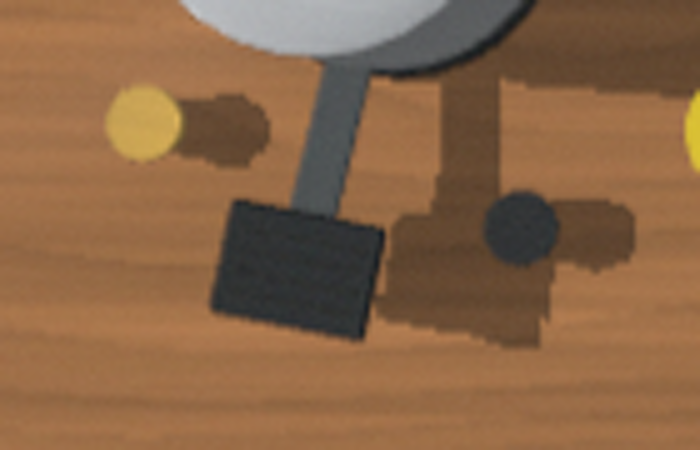

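Call:
send_rows:
  targets:
    - {"jaw": 0, "dx": 0.36, "dy": -0.44, "dz": 0, "turn": 0}
    - {"jaw": 0, "dx": 0.36, "dy": -0.44, "dz": 0, "turn": 0}
    - {"jaw": 0, "dx": 0.72, "dy": -0.88, "dz": 0, "turn": 0}
    - {"jaw": 0, "dx": 0.72, "dy": -0.88, "dz": 0, "turn": 0}
    - {"jaw": 0, "dx": 0.72, "dy": -0.88, "dz": 0, "turn": 0}
    - {"jaw": 0, "dx": 0.72, "dy": -0.88, "dz": 0, "turn": 0}
    - {"jaw": 0, "dx": 0.72, "dy": -0.88, "dz": 0, "turn": 0}
    - {"jaw": 0, "dx": 0.72, "dy": -0.88, "dz": 0, "turn": 0}
    - {"jaw": 0, "dx": 0.72, "dy": -0.88, "dz": 0, "turn": 0}
    - {"jaw": 0, "dx": 0.72, "dy": -0.88, "dz": 0, "turn": 0}
    - {"jaw": 0, "dx": 0.72, "dy": -0.88, "dz": 0, "turn": 0}
    - {"jaw": 0, "dx": 0.72, "dy": -0.88, "dz": 0, "turn": 0}
    - {"jaw": 0, "dx": 0.72, "dy": -0.88, "dz": 0, "turn": 0}
    - {"jaw": 0, "dx": 0.72, "dy": -0.88, "dz": 0, "turn": 0}
    - {"jaw": 0, "dx": 0.72, "dy": -0.88, "dz": 0, "turn": 0}
    - {"jaw": 0, "dx": 0.72, "dy": -0.88, "dz": 0, "turn": 0}
    - {"jaw": 0, "dx": 0.72, "dy": -0.88, "dz": 0, "turn": 0}
    - {"jaw": 0, "dx": 0.72, "dy": -0.88, "dz": 0, "turn": 0}
    - {"jaw": 0, "dx": 0.72, "dy": -0.88, "dz": 0, "turn": 0}
    - {"jaw": 0, "dx": 0.72, "dy": -0.88, "dz": 0, "turn": 0}

```text
time: 2.1
tool_pos: [414.4, 34.3, 404.8]
orientation: [-3.116, -0.399, -0.0]
ft_force: [0.6, -1.6, 0.5]
opening: -0.002
grasp_force: 0.0
```

Call:
send_rows:
  targets:
    - {"jaw": 0, "dx": 0.72, "dy": -0.88, "dz": 0, "turn": 0}
    - {"jaw": 0, "dx": 0.72, "dy": -0.88, "dz": 0, "turn": 0}
    - {"jaw": 0, "dx": 0.72, "dy": -0.88, "dz": 0, "turn": 0}
    - {"jaw": 0, "dx": 0.72, "dy": -0.88, "dz": 0, "turn": 0}
    - {"jaw": 0, "dx": 0.72, "dy": -0.88, "dz": 0, "turn": 0}
    - {"jaw": 0, "dx": 0.36, "dy": -0.44, "dz": 0, "turn": 0}
    - {"jaw": 0, "dx": 0.36, "dy": -0.44, "dz": 0, "turn": 0}
    - {"jaw": 0, "dx": 0, "dy": 0, "dz": 0, "turn": 0}
    - {"jaw": 0, "dx": 0, "dy": 0, "dz": 0, "turn": 0}

```text
time: 3.0
tool_pos: [500.8, 217.3, 404.6]
orientation: [3.115, 0.398, -0.002]
ft_force: [-0.2, 0.1, 0.2]
opening: 0.003
grasp_force: 0.0
```

Call:
send_rows:
  targets:
    - {"jaw": 0, "dx": 0.05, "dy": -0.05, "dz": 0.4, "turn": 0}
    - {"jaw": 0, "dx": 0, "dy": 0, "dz": 0.8, "turn": 0}
    - {"jaw": 0, "dx": 0, "dy": 0, "dz": 0.8, "turn": 0}
    - {"jaw": 0, "dx": 0, "dy": 0, "dz": 0.8, "turn": 0}
    - {"jaw": 0, "dx": 0, "dy": 0, "dz": 0.8, "turn": 0}
    - {"jaw": 0, "dx": 0, "dy": 0, "dz": 0.4, "turn": 0}
    - {"jaw": 0, "dx": 0, "dy": 0, "dz": 0, "turn": 0}

```text
time: 3.7
tool_pos: [501.5, 218.7, 282.7]
orientation: [3.116, 0.396, -0.007]
ft_force: [-0.4, -0.1, 0.5]
opening: 0.001
grasp_force: 0.0
```

```bash
python3 - <<'E'
from h import *
g=save("wrist","pics/w.png")
p=np.linalg.inv(g["T"])@np.array([502.5,219.5,58,1]); print(p[0]/p[2]*g["fx"]+g["cx"],p[1]/p[2]*g["fy"]+g["cy"])
E
```

```text
322.55559284245845 258.08391979762325
```

View pics/w.png

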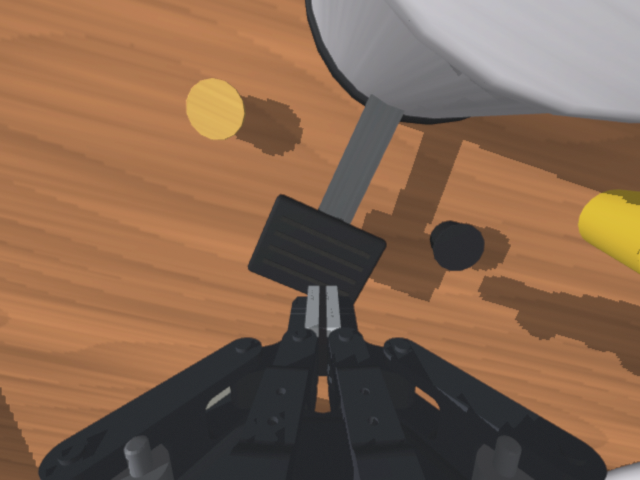

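The plate shows with corners at about (281,196), (386,242), (355,300) and (249,268), so its centre is near (318,252). The prediction was (323,258), about 3 mm off. The fingers are over the plate, so I'm pressing now.

Call:
send_rows:
  targets:
    - {"jaw": 0, "dx": 0, "dy": 0, "dz": 0.5, "turn": 0}
    - {"jaw": 0, "dx": 0, "dy": 0, "dz": 0.5, "turn": 0}
    - {"jaw": 0, "dx": 0, "dy": 0, "dz": 0.3, "turn": 0}
    - {"jaw": 0, "dx": 0, "dy": 0, "dz": 0.2, "turn": 0}
    - {"jaw": 0, "dx": 0, "dy": 0, "dz": 0.15, "turn": 0}
    - {"jaw": 0, "dx": 0, "dy": 0, "dz": 0.15, "turn": 0}
    - {"jaw": 0, "dx": 0, "dy": 0, "dz": 0.15, "turn": 0}
    - {"jaw": 0, "dx": 0, "dy": 0, "dz": 0.15, "turn": 0}
    - {"jaw": 0, "dx": 0, "dy": 0, "dz": 0.15, "turn": 0}
    - {"jaw": 0, "dx": 0, "dy": 0, "dz": 0.15, "turn": 0}
    - {"jaw": 0, "dx": 0, "dy": 0, "dz": 0.15, "turn": 0}
    - {"jaw": 0, "dx": 0, "dy": 0, "dz": 0.15, "turn": 0}
    - {"jaw": 0, "dx": 0, "dy": 0, "dz": 0.1, "turn": 0}
    - {"jaw": 0, "dx": 0, "dy": 0, "dz": 0, "turn": 0}

```text
time: 5.15
tool_pos: [502.0, 219.9, 200.9]
orientation: [-3.116, -0.397, 0.002]
ft_force: [-3.1, 1.7, 5.2]
opening: -0.0
grasp_force: 2.8
```

Call:
send_rows:
  targets:
    - {"jaw": 0, "dx": 0, "dy": 0, "dz": 0.1, "turn": 0}
    - {"jaw": 0, "dx": 0, "dy": 0, "dz": 0.1, "turn": 0}
    - {"jaw": 0, "dx": 0, "dy": 0, "dz": 0.06, "turn": 0}
    - {"jaw": 0, "dx": 0, "dy": 0, "dz": 0, "turn": 0}

```text
time: 5.55
tool_pos: [502.2, 219.8, 194.2]
orientation: [-3.116, -0.397, -0.0]
ft_force: [-3.7, 0.6, 10.7]
opening: -0.002
grasp_force: 5.6
```

```bash
python3 - <<'E'
from h import *
g=save("scene","pics/s2.png")
E
```

```text
(no output)
```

View pics/s2.png

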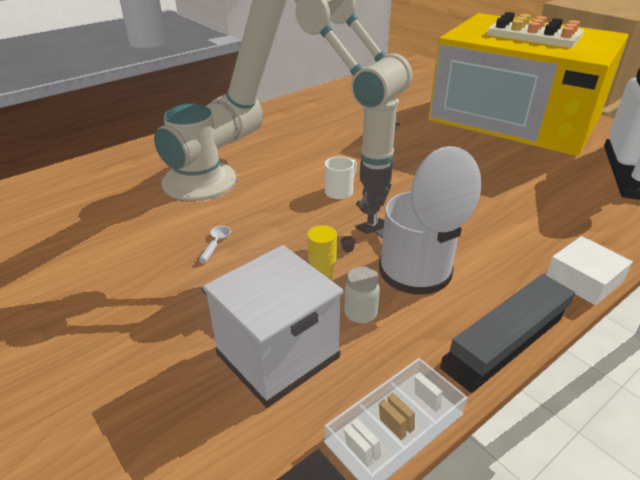

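The round bin's lid stands open, its disc centred near (446,190), and the square bin's lid is shut. I'll press about 2 mm further to the stop and hold for over 2 s.

Call:
send_rows:
  targets:
    - {"jaw": 0, "dx": 0, "dy": 0, "dz": 0.05, "turn": 0}
    - {"jaw": 0, "dx": 0, "dy": 0, "dz": 0.02, "turn": 0}
    - {"jaw": 0, "dx": 0, "dy": 0, "dz": 0, "turn": 0}
    - {"jaw": 0, "dx": 0, "dy": 0, "dz": 0, "turn": 0}

```text
time: 6.0
tool_pos: [502.2, 219.8, 193.9]
orientation: [-3.116, -0.398, -0.002]
ft_force: [-8.0, -1.0, 22.9]
opening: 0.0
grasp_force: 11.8
```

Call:
send_rows:
  targets:
    - {"jaw": 0, "dx": 0, "dy": 0, "dz": 0, "turn": 0}
    - {"jaw": 0, "dx": 0, "dy": 0, "dz": 0, "turn": 0}
    - {"jaw": 0, "dx": 0, "dy": 0, "dz": 0, "turn": 0}
    - {"jaw": 0, "dx": 0, "dy": 0, "dz": 0, "turn": 0}
    - {"jaw": 0, "dx": 0, "dy": 0, "dz": 0, "turn": 0}
    - {"jaw": 0, "dx": 0, "dy": 0, "dz": 0, "turn": 0}
    - {"jaw": 0, "dx": 0, "dy": 0, "dz": 0, "turn": 0}
    - {"jaw": 0, "dx": 0, "dy": 0, "dz": 0, "turn": 0}
    - {"jaw": 0, "dx": 0, "dy": 0, "dz": 0, "turn": 0}
    - {"jaw": 0, "dx": 0, "dy": 0, "dz": 0, "turn": 0}
    - {"jaw": 0, "dx": 0, "dy": 0, "dz": 0, "turn": 0}
    - {"jaw": 0, "dx": 0, "dy": 0, "dz": 0, "turn": 0}
    - {"jaw": 0, "dx": 0, "dy": 0, "dz": 0, "turn": 0}
    - {"jaw": 0, "dx": 0, "dy": 0, "dz": 0, "turn": 0}
    - {"jaw": 0, "dx": 0, "dy": 0, "dz": 0, "turn": 0}
    - {"jaw": 0, "dx": 0, "dy": 0, "dz": 0, "turn": 0}
    - {"jaw": 0, "dx": 0, "dy": 0, "dz": 0, "turn": 0}
    - {"jaw": 0, "dx": 0, "dy": 0, "dz": 0, "turn": 0}
    - {"jaw": 0, "dx": 0, "dy": 0, "dz": 0, "turn": 0}
    - {"jaw": 0, "dx": 0, "dy": 0, "dz": 0, "turn": 0}

```text
time: 8.0
tool_pos: [502.2, 219.8, 193.9]
orientation: [-3.116, -0.398, -0.002]
ft_force: [-6.8, 0.1, 23.3]
opening: -0.002
grasp_force: 11.8
```

Call:
send_rows:
  targets:
    - {"jaw": 0, "dx": 0, "dy": 0, "dz": -0.05, "turn": 0}
    - {"jaw": 0, "dx": 0, "dy": 0, "dz": -0.05, "turn": 0}
    - {"jaw": 0, "dx": 0, "dy": 0, "dz": -0.05, "turn": 0}
    - {"jaw": 0, "dx": 0, "dy": 0, "dz": -0.05, "turn": 0}
    - {"jaw": 0, "dx": 0, "dy": 0, "dz": -0.05, "turn": 0}
    - {"jaw": 0, "dx": 0, "dy": 0, "dz": -0.05, "turn": 0}
    - {"jaw": 0, "dx": 0, "dy": 0, "dz": -0.05, "turn": 0}
    - {"jaw": 0, "dx": 0, "dy": 0, "dz": -0.05, "turn": 0}
    - {"jaw": 0, "dx": 0, "dy": 0, "dz": -0.05, "turn": 0}
    - {"jaw": 0, "dx": 0, "dy": 0, "dz": -0.05, "turn": 0}
    - {"jaw": 0, "dx": 0, "dy": 0, "dz": -0.05, "turn": 0}
    - {"jaw": 0, "dx": 0, "dy": 0, "dz": -0.05, "turn": 0}
    - {"jaw": 0, "dx": 0, "dy": 0, "dz": -0.05, "turn": 0}
    - {"jaw": 0, "dx": 0, "dy": 0, "dz": -0.05, "turn": 0}
    - {"jaw": 0, "dx": 0, "dy": 0, "dz": -0.05, "turn": 0}
    - {"jaw": 0, "dx": 0, "dy": 0, "dz": -0.05, "turn": 0}
    - {"jaw": 0, "dx": 0, "dy": 0, "dz": -0.05, "turn": 0}
    - {"jaw": 0, "dx": 0, "dy": 0, "dz": -0.05, "turn": 0}
    - {"jaw": 0, "dx": 0, "dy": 0, "dz": -0.05, "turn": 0}
    - {"jaw": 0, "dx": 0, "dy": 0, "dz": -0.05, "turn": 0}

```text
time: 10.0
tool_pos: [502.2, 219.8, 220.9]
orientation: [-3.116, -0.397, 0.001]
ft_force: [-4.2, 1.8, 6.3]
opening: -0.002
grasp_force: 3.1
```

Call:
send_rows:
  targets:
    - {"jaw": 0, "dx": 0, "dy": 0, "dz": -0.03, "turn": 0}
    - {"jaw": 0, "dx": 0, "dy": 0, "dz": -0.03, "turn": 0}
    - {"jaw": 0, "dx": 0, "dy": 0, "dz": -0.03, "turn": 0}
    - {"jaw": 0, "dx": 0, "dy": 0, "dz": -0.03, "turn": 0}
    - {"jaw": 0, "dx": 0, "dy": 0, "dz": -0.03, "turn": 0}
    - {"jaw": 0, "dx": 0, "dy": 0, "dz": -0.03, "turn": 0}
    - {"jaw": 0, "dx": 0, "dy": 0, "dz": -0.03, "turn": 0}
    - {"jaw": 0, "dx": 0, "dy": 0, "dz": -0.03, "turn": 0}
    - {"jaw": 0, "dx": 0, "dy": 0, "dz": -0.03, "turn": 0}
    - {"jaw": 0, "dx": 0, "dy": 0, "dz": -0.03, "turn": 0}
    - {"jaw": 0, "dx": 0, "dy": 0, "dz": -0.03, "turn": 0}
    - {"jaw": 0, "dx": 0, "dy": 0, "dz": -0.03, "turn": 0}
    - {"jaw": 0, "dx": 0, "dy": 0, "dz": -0.03, "turn": 0}
    - {"jaw": 0, "dx": 0, "dy": 0, "dz": -0.03, "turn": 0}
    - {"jaw": 0, "dx": 0, "dy": 0, "dz": -0.03, "turn": 0}
    - {"jaw": 0, "dx": 0, "dy": 0, "dz": -0.03, "turn": 0}
    - {"jaw": 0, "dx": 0, "dy": 0, "dz": -0.03, "turn": 0}
    - {"jaw": 0, "dx": 0, "dy": 0, "dz": -0.03, "turn": 0}
    - {"jaw": 0, "dx": 0, "dy": 0, "dz": -0.03, "turn": 0}
    - {"jaw": 0, "dx": 0, "dy": 0, "dz": -0.03, "turn": 0}

```text
time: 12.0
tool_pos: [502.4, 219.7, 238.8]
orientation: [3.116, 0.398, 0.0]
ft_force: [0.6, -0.7, 0.3]
opening: -0.002
grasp_force: 0.0
```

Call:
send_rows:
  targets:
    - {"jaw": 0, "dx": 0, "dy": 0, "dz": -0.2, "turn": 0}
    - {"jaw": 0, "dx": 0, "dy": 0, "dz": -0.5, "turn": 0}
    - {"jaw": 0, "dx": 0, "dy": 0, "dz": -0.5, "turn": 0}
    - {"jaw": 0, "dx": 0, "dy": 0, "dz": -0.5, "turn": 0}
    - {"jaw": 0, "dx": 0, "dy": 0, "dz": -0.2, "turn": 0}
    - {"jaw": 0, "dx": 0, "dy": 0, "dz": 0, "turn": 0}
    - {"jaw": 0, "dx": 0, "dy": 0, "dz": 0, "turn": 0}
    - {"jaw": 0, "dx": 0, "dy": 0, "dz": 0, "turn": 0}

```text
time: 12.8
tool_pos: [502.1, 219.6, 295.0]
orientation: [3.116, 0.398, -0.003]
ft_force: [-0.3, -0.2, -0.2]
opening: 0.001
grasp_force: 0.0
```

```bash
python3 - <<'E'
from h import *
save("scene","pics/s3.png"); s=robot.read_state(); print(s["time"],s["ft_force"],s["tool_pos"])
E
```

```text
12.85 [ 1.03915907 -0.27764051 -0.03394115] [502.14513493 219.5613726  294.95777841]
```

View pics/s3.png

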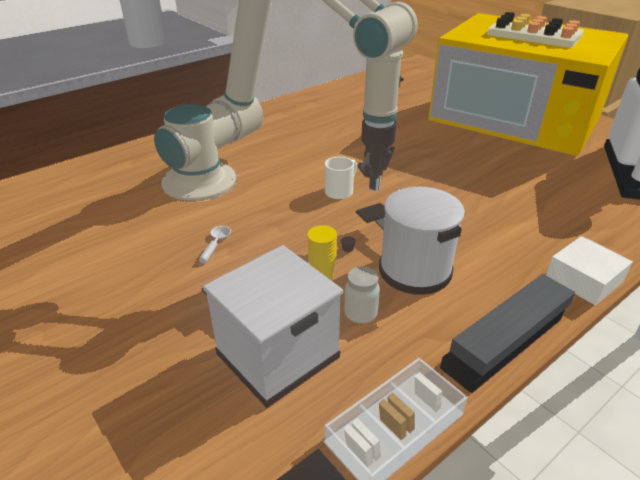

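Both lids are shut, the round one at about (424,208). The gripper is clear of everything, with its tip near (376,188) above the plate.

```bash
python3 -c "
from cell import robot
print(robot.hand_in())"
```

```text
the job is handed in; nothing more can be done
None
```

I pressed the round bin's pedal to its stop, held the lid open for more than two seconds and eased it shut over about three; both bins were shut and the arm clear when I handed in at about 13 s, though the hand-in returned no verdict.

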